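# Clamp a slide cassette in the star-wheel press

## Task

Take the slide cassette with the blue handle out of the clear tray and stand it upright on the bed of the clamp press, between its two jaws. Then wind the star wheel clockwise, spoke after spoke, until the cassette is clamped firmly: stop when the wheel takes about one and a half times the push it needs when it runs free, well before double, and never shove it roughly. Leave the cassette clamped, and leave the yellow-handled cassette and everything else on the bench where it is.

Things in the scene. Friction and masses are not known exactly. Their poses are not given: they have to be found in the camera images.
- cassette_handle (a point): Centre of the blue handle of the cassette to clamp. White block 86 mm (its x) by 26 thick (y) by 60 tall; on it the handle, 42 (x) by 16 thick (y), rising 35 mm above the white block. The point is 77 mm above the underside, 17 above the white block. z up. About 220 g. Starts in the tray beside the yellow-handled one, handles 75 mm apart along their thickness.
- cassette: The same blue-handled cassette; origin at the centre of its underside.
- spare: The other cassette, same shape, yellow handle, in the same tray: to be left alone. Origin at the centre of its underside.
- press: Clamp press, fixed; origin at bench height, base plate 150 mm (x) by 420 (y) by 30 thick; its -x side faces the robot. On its -y half the star wheel, on its +y half the jaws, which close along y. A clear guard plate with an orange front edge (underside 113 mm, top 129 mm above the bench) covers the far part of the wheel, from 10 mm in front of the wheel's axis: spokes can be pushed only in the open front half.
- wheel_axis (a point): Fixed point on the vertical axis of the star wheel, at spoke height, 100 mm above the bench, 70 above the base plate; axes as the press's. 5 spokes 72 degrees apart, round bars 12 mm thick, end balls 22 mm across centred 96 mm from the axis (one red, four black); hub radius 24. Push with the shut fingers pointing down, 60 to 85 mm from the axis.
- wheel (a joint): Star wheel angle (rad), grows clockwise from above (closing); at 0 the red spoke points to the press's -x. Starts at 0 to 0.8; each rad moves the jaw 8 mm. Free, it takes 0.72 N m moving (9 N at 80 mm; 7 N felt on pausing), stays where left; with the cassette against both jaws about 1 N m more per rad. Good clamping is 20 to 75 N: 1.22 to 1.8 times the free torque. Over 90 N, or over 28 N on the wheel, does damage.
- jaw: Moving steel jaw, driven by the wheel towards the press's +y; origin at the foot of its clamping face, at the height of the bed. Face 80 mm (x) by 57 mm tall. With the wheel at 0 it lies 25.5 mm to the -y side of slot.
- slot (a point): Point on the bed (30 mm above the bench) for the middle of the cassette's underside, cassette x along the press's x, either way round; axes as the press's. At least 6 mm free on each side and to each 12 mm tall end stop. The far (+y) jaw's black pad is sprung (15 N/mm), 56 mm tall, set 19 to 27 mm from here; the setting is not given: feel it. Winding pushes the cassette along the bed to it.
- tray: Clear shallow tray 140 by 180 mm, 22 mm high, floor 4 mm thick, fixed, with both cassettes; origin at the centre of its underside.
- jar0: White staining jar with lid, 68 mm across, 112 mm tall; bystander. Origin at its foot.
- jar1: Same.
- jar2: Same.
- tipbox: Yellow pipette tip box 120 by 85 by 50 mm; bystander.
- beaker: Glass beaker 68 mm across, 90 mm tall; bystander.
- slidebox: Green slide box 90 by 170 by 35 mm; bystander.
Mind the look-alikes: they are no part of the job. What is shaped like the cassette but purple is not meant.

How it is judged (in metres and radians):
On the way, in this order (a step that is already met when the one before it is completed fails the run):
1. the blue-handled cassette stands on the bed between the jaws, let go (z of cassette_handle in the frame of press between 0.103 and 0.113 m and x of cassette_handle in the frame of press between -0.012 and 0.012 m and y of cassette_handle in the frame of press between 0.075 and 0.13 m and angle between cassette_handle's own z axis and vertical below 0.07 rad and contact force between the fingers and cassette below 0.1 N), for 0.2 s.
2. the jaws hold it with more than 20 N (contact force between jaw and cassette above 20 N), for 0.2 s.
At the end, for the whole second after the job is handed in: The blue-handled cassette stands upright (within 4 degrees) on the bed between the jaws, its foot within 5 mm of bed height and centred along the press's x within 12 mm, clamped with 20 to 75 N, released and at rest (all of step 1 and contact force between jaw and cassette between 20 and 75 N and velocity of joint wheel below 0.02 rad/s and linear speed of cassette below 0.005 m/s); the robot touches nothing.
It fails at once if the cassette is crushed: clamped with over 90 N (contact force between jaw and cassette above 90 N).
It fails at once if the robot shoves the star wheel with over 28 N (contact force between any of the fingers, the arm and wheel above 28 N).
It fails at once if the jaw is pushed or pulled directly by the robot with over 10 N (contact force between any of the fingers, the arm and jaw above 10 N).
It fails at once if the yellow-handled cassette is moved over 20 mm or tipped (distance of spare from where it was at the start of the episode above 0.02 m or angle between spare's own z axis and vertical above 0.2 rad).
It fails at once if another thing on the bench is moved over 20 mm (distance of any of jar0, jar1, jar2, tipbox, beaker, slidebox from where it was at the start of the episode above 0.02 m).
It also fails if it takes over 72 s, if anything falls off the work surface, if the arm or the gripper's body presses on something with over 40 N, if the wrist force passes 120 N, or if a joint passes its speed limit or range.

## Robot

A 6-joint arm with a two-finger parallel gripper is mounted at the origin on the work surface. World frame = base frame: x ahead of the robot, y to its left, z up, the work surface at z = 0. Lengths are in mm, angles in rad, forces in N, time in s.
With the tool pointing down it reaches from about 350 to 875 mm from the base axis. Payload 4.2 kg.
Tool frame: the origin (TCP) lies on the mounting face of the last link; the fingertips stand 173 mm ahead of it and the grasp point (between the pads) lies 155 mm ahead of it (tcp_to_grasp is the distance from the TCP to the grasp point, in mm); z points along the fingers, y is the direction in which the jaws open and shut (so a half turn about z gives the same grasp; the last joint's range is limited). The gripper opens to 85 mm and grips with 20 to 120 N. Pads are 22 mm wide; open, the fingers measure 114 mm over their backs; the gripper's body (76 mm by 85 mm) begins 54 mm behind the grasp point. The pads swing forward as they close: fully open they stand 13 mm farther back than shut.
Start: joints at [1.398, 0.385, 0.008, 0, -1.194, -0.259], TCP at [261.533, 567.627, 404.712] pointing down, gripper open.
Joint ranges: [-3.14, 3.14], [-1.21, 2.06], [-1.07, 1.41], [-3.16, 2.05], [-2.99, -0.16], [-3.1, 3.1]. Speed limits (rad/s): [2.79, 2.79, 3.14, 3.14, 3.14, 3.14].

## Interface

Orientations are given as a unit quaternion [x, y, z, w].
In Python, from bench import * gives the robot as it stands. The module is installed in compiled form; this text tells all that it offers.
- The arm moves only by the tool apply_moves, never from a script. Its arguments are lists of equal length, an entry for each row: "fingers": the closure, from 0 (fully open) to 1 (shut); "dp": the shift along the world's x, y, z in cm, a list of three; "yaw": the turn about the world's z in degrees. A call has 1 to 10 rows; each row is the pose to reach, as a shift and turn from the pose measured when the call began; what a row does not reach only later rows make up. A row lasts 1/10 s, in which the tool goes at most 50 mm and 8.59 degrees, less where a joint would pass 70% of its speed; a pose out of reach is approached as far as the arm can. A call with a gripper value outside its range is refused whole. The fingers move at their own pace and stop on an object; the grip force is fixed at half the most. Time passes only in rows, so rows that repeat a pose let the fingers close. It gives the time, the measured TCP pose, the force and the opening at its end, in the units of the state.
- read_state(): the state, without advancing time (a new reading comes with each control period).
- get_image(name): name is "scene" or "top" or "wrist"; returns a dict with "color" (400x640x3 uint8, blue, green, red), "mtx" (3x3 intrinsics, pixels), "camera_from_world" (4x4, takes a point from world to camera coordinates); the wrist camera has in their place "tool_from_camera" (4x4, takes a point from camera to tool coordinates, whose origin is the TCP and whose axes are the flange's). Camera axes: x right, y down, z forward; pixel columns grow to the right and rows downward; lengths in mm; the calibration is good to about 2 mm. A picture is of the moment at which its call begins: read the wrist's pose just before it. There is no depth.
- job_done(): hands the job in, once; it reports no verdict.
The state is a dict: "clock": time; "joints": joint angles; "joint_vel": joint speeds; "joint_efforts": joint torques, N m; "position": TCP position; "ee_rot": TCP orientation; "contact_force": force on the tool from outside, world axes, zero at the start; "wrist_torque": the same for the moment, N m; "gripper_width": finger opening in mm.
Only numpy, scipy, OpenCV 4.12 (cv2) and the standard library are available. Lean on these libraries where they do the work, as an engineer would, in place of code of your own. Each camera call takes 0.05 s, during which the arm holds its last target. There are 200 camera calls.

## Working session

There is one attempt and no reset: what is moved stays moved. The work goes in short steps, Python scripts to look and compute and a tool call to move; the robot and the scene stay as the last step left them, time stands still between calls to the robot, and variables do not carry over. Pictures are saved under pics/ and viewed, about 8 in all and at most 12, crops included, and the job is handed in when it is done.

Besides the shell and the picture viewer there is one more tool, called after ">>>" by a JSON object that holds its "api" and its "payload". apply_moves: Moves the arm, as the interface text tells. Its arguments: {"type":"object","properties":{"fingers":{"type":"array","items":{"type":"number"}},"dp":{"type":"array","items":{"type":"array","items":{"type":"number"}}},"yaw":{"type":"array","items":{"type":"number"}}},"required":["fingers","dp","yaw"]}

```bash
mkdir -p pics
cat > h.py <<'E'
from bench import *
import numpy as np, cv2
from scipy.spatial.transform import Rotation as R
def cam(name):
    s=read_state(); g=get_image(name)
    K=np.array(g["mtx"])
    if name=="wrist":
        T=np.eye(4);T[:3,:3]=R.from_quat(s["ee_rot"]).as_matrix();T[:3,3]=s["position"]
        wc=T@np.array(g["tool_from_camera"])
    else: wc=np.linalg.inv(np.array(g["camera_from_world"]))
    return g["color"],K,wc
def ray(K,wc,px,z):
    d=wc[:3,:3]@np.linalg.inv(K)@np.array([px[0],px[1],1.]); o=wc[:3,3]
    return o+d*(z-o[2])/d[2]
def proj(K,wc,p):
    c=np.linalg.inv(wc)@np.append(p,1.); q=K@c[:3]; return q[:2]/q[2]
E
python3 - <<'E'
from h import *
s=read_state();print(s)
for n in("scene","top"):
    im,K,wc=cam(n);cv2.imwrite(f"pics/{n}0.png",im);print(n,K.tolist(),wc.round(3).tolist())
E
```

```text
{'clock': 0.0, 'joints': array([ 1.39758407e+00,  3.85545880e-01,  6.58773824e-03, -5.07337478e-04,
       -1.19401480e+00, -2.58585759e-01]), 'joint_vel': array([ 3.38681341e-04,  7.49781743e-05,  9.43321875e-04, -3.08796283e-04,
        2.02467601e-03,  1.45324131e-04]), 'joint_efforts': array([ 4.20751621e-05, -3.92288160e+01,  1.88397771e+01,  4.18619111e+00,
       -4.60400741e-03, -8.42359015e-06]), 'position': array([261.45093823, 567.442803  , 403.6114718 ]), 'ee_rot': array([ 9.76763539e-01, -2.14316934e-01, -1.89116023e-04,  1.09737925e-03]), 'contact_force': array([ 0.0084278 , -0.29808933,  0.45100388]), 'wrist_torque': array([-0.01434174, -0.0026509 ,  0.0617626 ]), 'gripper_width': 85.2358377530821}
scene [[435.65602712191867, 0.0, 320.8833673439457], [0.0, 435.65602712191867, 201.06506556519545], [0.0, 0.0, 1.0]] [[-0.591, 0.45, -0.67, 1583.269], [0.807, 0.339, -0.484, 779.258], [0.009, -0.826, -0.563, 981.318], [0.0, 0.0, 0.0, 1.0]]
top [[412.6324647207211, 0.0, 325.19421100810945], [0.0, 412.6324647207211, 200.33070571909468], [0.0, 0.0, 1.0]] [[-0.068, -0.972, 0.224, 205.224], [-0.998, 0.068, -0.012, -0.305], [-0.003, -0.224, -0.974, 1540.199], [0.0, 0.0, 0.0, 1.0]]
```

View pics/scene0.png

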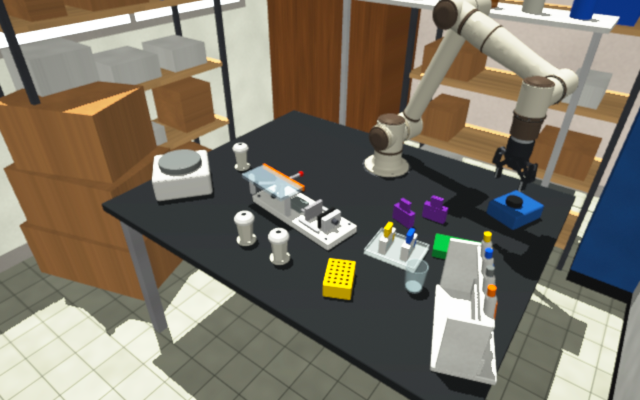

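View pics/top0.png

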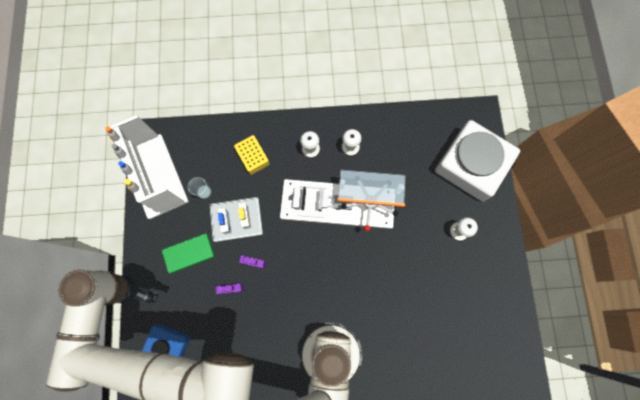

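The scene view shows the clear tray, with the blue handle at about (410,235) and the yellow at (387,230). Two purple look-alikes lie outside the tray at (404,212) and (435,210). The top view shows the blue handle at (222,218), the yellow at (244,214), the press at about (338,204) and the red ball at (367,228). Other blue things are a box at (165,340) and a bottle cap at (122,166), neither in the tray. The one I want is the blue one in the tray, and I'll confirm it in a crop.

Run:
```python
from h import *
im=cv2.imread("pics/top0.png")
a=cv2.resize(im[190:245,200:270],None,fx=5,fy=5,interpolation=cv2.INTER_CUBIC)
b=cv2.resize(im[165:240,270:410],None,fx=5,fy=5,interpolation=cv2.INTER_CUBIC)
o=np.zeros((a.shape[0]//1+b.shape[0],700,3),np.uint8)
if o.shape[0]>600:pass
o[:275,:350]=a;o[275:,:700]=b
s=cv2.imread("pics/scene0.png")[210:275,355:440]
s=cv2.resize(s,None,fx=4,fy=4,interpolation=cv2.INTER_CUBIC);o[:260,355:695]=s
cv2.imwrite("pics/crop1.png",o[:600])
_,K,wc=cam("top")
_,K2,wc2=cam("scene");sc=cv2.imread("pics/scene0.png")
hsv=cv2.cvtColor(im,cv2.COLOR_BGR2HSV);h2=cv2.cvtColor(sc,cv2.COLOR_BGR2HSV)
M={"blue":((105,130,80),(125,255,255)),"yellow":((22,130,120),(34,255,255)),"orange":((5,150,120),(18,255,255)),"red":((0,170,90),(3,255,255))}
for n,(l,u) in M.items():
  for nm,h,k,w in(("top",hsv,K,wc),("scene",h2,K2,wc2)):
    c,L,st,ce=cv2.connectedComponentsWithStats(cv2.inRange(h,l,u))
    for i in range(1,c):
        if st[i,4]>8:
            z={"blue":95,"yellow":95,"orange":129,"red":100}[n]
            print(n,nm,ce[i].round(1),st[i],ray(k,w,ce[i],z).round(0))
# press rough corners at z=30
for p in[(283,180),(395,227),(281,220)]:print(p,ray(K,wc,p,30).round())
```

```text
blue top [121.5 164. ] [119 162   6   5  24] [726. 719.  95.]
blue top [220.7 218.2] [218 213   6  11  50] [498. 358.  95.]
blue top [166. 341.] [142 326  47  30 699] [ 94. 545.  95.]
blue scene [607.6   9.4] [ 570    0   70   26 1264] [-4159.   312.    95.]
blue scene [616.  224.5] [ 571  114   69  179 6336] [ 43. 898.  95.]
blue scene [515.1 209.6] [ 488  190   56   39 1243] [160. 598.  95.]
blue scene [409.8 234.4] [406 227  10  17 107] [511. 363.  95.]
blue scene [488.6 252.7] [485 248   9  11  78] [446. 600.  95.]
yellow top [251.3 154.1] [234 135  35  39 812] [731. 242.  95.]
yellow top [128.1 182.1] [126 179   6   7  27] [655. 692.  95.]
yellow top [241.7 213.1] [240 208   5  11  43] [511. 282.  95.]
yellow scene [387.7 228.4] [384 221   9  16 106] [526. 290.  95.]
yellow scene [487.1 235.8] [483 231   9  11  78] [367. 568.  95.]
yellow scene [338.5 278.1] [ 322  258   34   42 1131] [816. 290.  95.]
orange top [108.4 129.3] [106 127   6   6  22] [851. 756. 129.]
orange top [371.2 202.4] [338 199  67   8 133] [ 511. -178.  129.]
orange scene [11.9  8.6] [  6   0  15  18 116] [ 
[... 732 characters left out ...]
 129.]
orange scene [589.9 137.4] [584 136  14   4  28] [-562.  710.  129.]
orange scene [190.8 145.9] [177 142  29   7  98] [ 567. -639.  129.]
orange scene [141.6 163.7] [118 147  50  35 305] [ 784. -673.  129.]
orange scene [583.1 166.9] [574 154  20  27 288] [-250.  736.  129.]
orange scene [284.8 175.7] [263 163  42  28 127] [ 514. -164.  129.]
orange scene [491.5 291. ] [487 285  10  12  79] [640. 665. 129.]
orange scene [495.4 309.6] [494 303   4  14  19] [699. 694. 129.]
red top [366.9 228. ] [365 226   5   5  19] [ 426. -158.  100.]
red scene [300.9 172.8] [299 171   5   5  18] [ 423. -159.  100.]
(283, 180) [643. 135.  30.]
(395, 227) [ 434. -270.   30.]
(281, 220) [489. 150.  30.]
```

View pics/crop1.png

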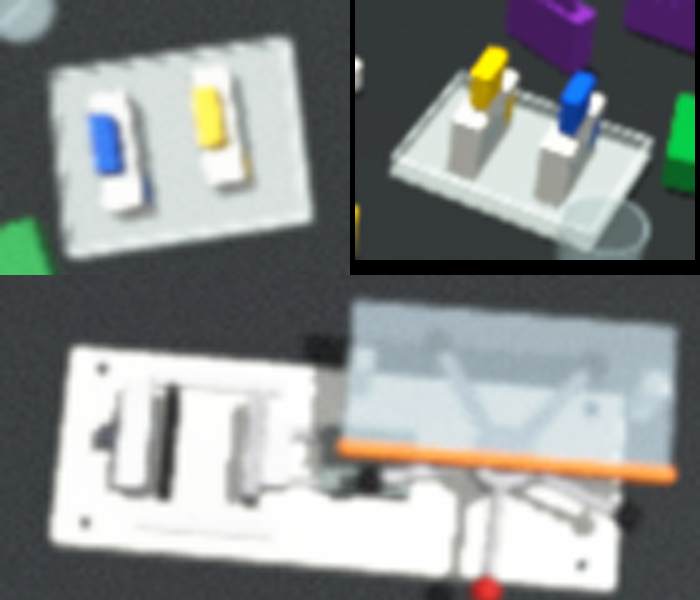

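The crop confirms it: the blue handle stands on a white block in the tray, with the yellow one beside it towards -y. The purple ones are outside the tray. I'll move above the tray for a close look.

>>> {"api": "apply_moves", "payload": {"fingers": [0.5,0.5,0.5,0.5,0.5,0.5,0.5,0.5,0.5,0.5], "dp": [[3,-3,0],[7,-6,0],[10,-9,0],[14,-12,0],[17,-15,0],[20,-18,0],[22,-20,0],[22,-20,0],[22,-20,0],[22,-20,0]], "yaw": [6,12,18,24,30,34,34,34,34,34]}}

```text
clock: 1.2
position: [481.0, 368.1, 403.9]
ee_rot: [0.997, 0.081, -0.0, 0.001]
contact_force: [-0.8, 0.6, 0.1]
gripper_width: 42.8
```

```bash
cat > see.py <<'E'
from h import *
import sys
im,K,wc=cam("wrist");cv2.imwrite(f"pics/{sys.argv[1]}.png",im)
np.savez(f"pics/{sys.argv[1]}.npz",K=K,wc=wc)
s=read_state();r=R.from_quat(s["ee_rot"]).as_matrix()
print(s["clock"],s["position"].round(1),"xdir",np.degrees(np.arctan2(r[1,0],r[0,0])).round(2),"y",np.degrees(np.arctan2(r[1,1],r[0,1])).round(2),s["contact_force"].round(1),s["gripper_width"],"cam",wc[:3,3].round())
h=cv2.cvtColor(im,cv2.COLOR_BGR2HSV)
for n,l,u,z in(("blue",(105,130,60),(125,255,255),99),("yellow",(22,130,100),(34,255,255),99),("orange",(5,150,100),(18,255,255),129),("red",(0,170,80),(4,255,255),100)):
    c,_=cv2.findContours(cv2.inRange(h,l,u),cv2.RETR_EXTERNAL,cv2.CHAIN_APPROX_NONE)
    for q in c:
        if cv2.contourArea(q)>60:
            b=cv2.minAreaRect(q);P=[ray(K,wc,p,z)[:2] for p in cv2.boxPoints(b)]
            print(n,cv2.contourArea(q),np.round(b[0]),"z",z,np.mean(P,0).round(1),np.round(P).tolist())
E
python3 see.py w1
```

```text
1.25 [480.8 368.3 404. ] xdir 9.33 y -80.67 [-0.6  0.7  0.4] 42.61979191392631 cam [558. 381. 373.]
blue 412.0 [198. 390.] z 99 [187.  484.7] [[168.0, 510.0], [225.0, 477.0], [207.0, 459.0], [149.0, 492.0]]
blue 559.0 [334. 175.] z 99 [500. 359.] [[478.0, 364.0], [521.0, 369.0], [522.0, 354.0], [479.0, 349.0]]
yellow 643.0 [408. 173.] z 99 [514.  285.8] [[534.0, 302.0], [537.0, 281.0], [494.0, 269.0], [491.0, 291.0]]
yellow 283.0 [467.   3.] z 99 [663.2 274.5] [[658.0, 296.0], [676.0, 259.0], [669.0, 253.0], [650.0, 290.0]]
```

View pics/w1.png

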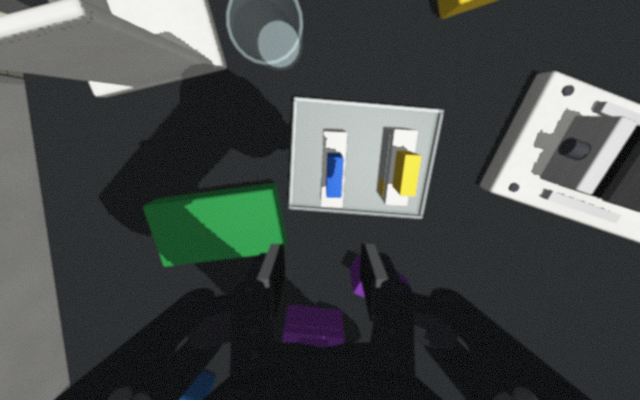

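The wrist view shows the blue handle at (334,175) and the yellow at (408,173). The blue handle's top measures 43 x 15 mm at (500,359), which fits the given 42 x 16. I'll descend and grasp.

>>> {"api": "apply_moves", "payload": {"fingers": [0.5,0.5,0.5,0.5,0.5,0.5,0.5,0.5,0.5], "dp": [[1.9,-0.9,-2],[1.9,-0.9,-5],[1.9,-0.9,-8],[1.9,-0.9,-11],[1.9,-0.9,-13],[1.9,-0.9,-15],[1.9,-0.9,-16.2],[1.9,-0.9,-16.3],[1.9,-0.9,-16.3]], "yaw": [-1,-1,-1,-1,-1,-1,-1,-1,-1]}}

```text
clock: 2.15
position: [499.7, 360.0, 241.4]
ee_rot: [0.997, 0.073, 0.0, 0.001]
contact_force: [0.4, -0.1, 0.4]
gripper_width: 43.1
```

>>> {"api": "apply_moves", "payload": {"fingers": [1,1,1,1,1,1], "dp": [[0,0,0],[0,0,0],[0,0,0],[0,0,0],[0,0,0],[0,0,0]], "yaw": [0,0,0,0,0,0]}}

```text
clock: 2.75
position: [499.9, 360.4, 242.8]
ee_rot: [0.997, 0.073, 0.001, -0.0]
contact_force: [-1.5, 0.3, 6.4]
gripper_width: 15.2
```

>>> {"api": "apply_moves", "payload": {"fingers": [1,1,1,1,1,1,1,1], "dp": [[0,0,1],[0,0,3],[0,0,6],[0,0,9],[0,0,12],[0,0,15],[0,0,16],[0,0,16]], "yaw": [0,0,0,0,0,0,0,0]}}

```text
clock: 3.55
position: [499.9, 360.2, 404.0]
ee_rot: [0.997, 0.073, 0.002, -0.001]
contact_force: [0.6, 0.2, -2.0]
gripper_width: 15.2
```

>>> {"api": "apply_moves", "payload": {"fingers": [1,1,1,1,1,1,1,1,1,1], "dp": [[-1,-4,0],[-2,-8,0],[-3,-12,0],[-4,-16,0],[-5,-20,0],[-6,-24,0],[-7,-28,0],[-7,-30,0],[-7,-30,0],[-7,-30,0]], "yaw": [-2,-4,-6,-8,-10,-12,-14,-14,-14,-14]}}

```text
clock: 4.55
position: [429.6, 60.0, 402.6]
ee_rot: [0.999, -0.049, 0.001, -0.001]
contact_force: [0.6, 0.6, -2.0]
gripper_width: 15.4
```

```bash
python3 see.py w2
```

```text
4.6 [429.9  60.5 402.8] xdir -5.61 y -95.61 [ 0.4  0.4 -2.1] 14.815777923962894 cam [507.  52. 372.]
blue 1308.5 [ 37. 384.] z 99 [208.1 454.6] [[237.0, 491.0], [228.0, 397.0], [179.0, 416.0], [189.0, 514.0]]
blue 3248.5 [322. 276.] z 99 [329.3  70.4] [[398.0, 82.0], [394.0, 46.0], [260.0, 57.0], [264.0, 97.0]]
yellow 1650.0 [ 91. 130.] z 99 [512.7 272.2] [[531.0, 293.0], [541.0, 256.0], [495.0, 250.0], [484.0, 289.0]]
orange 2080.5 [551.  73.] z 129 [ 518.8 -131.4] [[525.0, -61.0], [535.0, -61.0], [513.0, -201.0], [502.0, -203.0]]
red 324.5 [544. 178.] z 100 [ 424.2 -160.8] [[418.0, -149.0], [437.0, -150.0], [430.0, -172.0], [412.0, -172.0]]
```

View pics/w2.png

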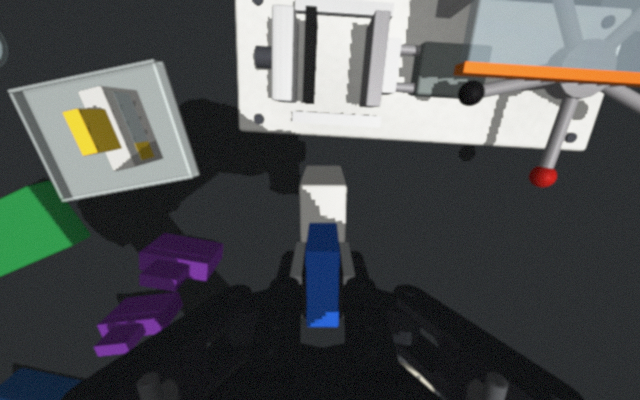

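The wrist view shows the held cassette hanging straight at (322,270), the press's front edge running (240,130)–(583,151), the pad at (310,50), the moving jaw face at about (370,50), the red ball at (544,177) and a black ball at (470,93).

Run:
```python
from h import *
d=np.load("pics/w2.npz");K,wc=d["K"],d["wc"];im=cv2.imread("pics/w2.png")
g=cv2.cvtColor(im,cv2.COLOR_BGR2GRAY).astype(int)
# front plate edge: per column, last bright row
pts=[]
for u in list(range(250,440,4))+list(range(500,530,4))+list(range(560,580,4)):
    col=g[100:175,u]; dr=np.diff(col); 
    v=100+np.argmin(dr)+.5; pts.append((u,v))
P=np.array([ray(K,wc,p,30)[:2] for p in pts])
vx,vy,x0,y0=cv2.fitLine(P.astype(np.float32),cv2.DIST_HUBER,0,.01,.01).ravel()
yx=np.array([vx,vy]); yx*=np.sign(yx[1]); px=np.array([yx[1],-yx[0]])
print("yaw press x",np.degrees(np.arctan2(px[1],px[0])),"resid",np.abs((P-[x0,y0])@px).max(), (P-[x0,y0])@px>2)
def uv(p,z): q=ray(K,wc,p,z)[:2]-[x0,y0]; return q@px,q@yx
cl=uv((240,130),30);cr=uv((583,151),30);print("corners",cl,cr,"len",cl[1]-cr[1])
mid=(cl[1]+cr[1])/2; org=np.array([x0,y0])+75*px+mid*yx;print("origin",org)
def pf(p,z): q=ray(K,wc,p,z)[:2]-org; return np.round([q@px,q@yx],1)
h=cv2.cvtColor(im,cv2.COLOR_BGR2HSV)
c,_=cv2.findContours(cv2.inRange(h,(0,170,80),(4,255,255)),0,1);c=max(c,key=cv2.contourArea);rc=cv2.minEnclosingCircle(c);print("red",rc)
c,_=cv2.findContours(cv2.inRange(g[75:112,450:490].astype(np.uint8),0,40),0,1);c=max(c,key=cv2.contourArea);bc=cv2.minEnclosingCircle(c);b=(bc[0][0]+450,bc[0][1]+75);print("black",b,bc[1])
r=pf(rc[0],100);bb=pf(b,100);print("press frame red",r,"black",bb,"dist",np.hypot(*(r-bb)))
m=(r+bb)/2;e=(bb-r)/np.hypot(*(bb-r));n=np.array([e[1],-e[0]]);n*=np.sign(n[0])
ax=m+n*96*np.cos(np.radians(36));print("axis press",ax,"world",org+px*ax[0]+yx*ax[1])
a=r-ax;print("wheel",np.arctan2(a[1],-a[0]))
for n,p,z in(("stop front L",(292,118),42),("stop front R",(380,124),42),("stopback",(335,13),42),("pad top edge R near",(315,103),86),("jaw top face near",(364,105),87),("jaw top face far",(374,12),87),("orange",(460,64),129)):print(n,pf(p,z))
print("px,yx",px,yx)
cv2.imwrite("pics/c3.png",cv2.resize(im[0:170,230:430],None,fx=4,fy=3.5,interpolation=cv2.INTER_CUBIC))
```

```text
yaw press x -9.1037445 resid 20.517131782169287 [ True  True  True  True  True False False  True  True  True  True False
 False False False False False False False False False False False False
 False False False False False False False False False False False False
 False False False False False False False False False False False False
 False False False False False False False False False False  True  True
 False]
corners (np.float64(-0.44265243834013046), np.float64(160.4935496115927)) (np.float64(-0.08384974489214461), np.float64(-253.77709181667836)) len 414.27064142827106
origin [538.78373085 -64.74274526]
red ((544.5, 176.5), 12.349188804626465)
black (470.04545402526855, 91.04545402526855) 13.024711608886719
press frame red [ -96.7 -112.8] black [-23.2 -21.7] dist 117.05323575194322
axis press [   0.49548005 -116.01775832] world [ 520.9163381  -179.37747651]
wheel 0.03309396208858042
stop front L [-57.8 144.6]
stop front R [-58.3  44.5]
stopback [ 47.4 103.7]
pad top edge R near [-41.4 118.3]
jaw top face near [-40.4  71.1]
jaw top face far [37.  70.5]
orange [-6.8  4.7]
px,yx [ 0.98740345 -0.1582226 ] [0.1582226  0.98740345]
```

View pics/c3.png

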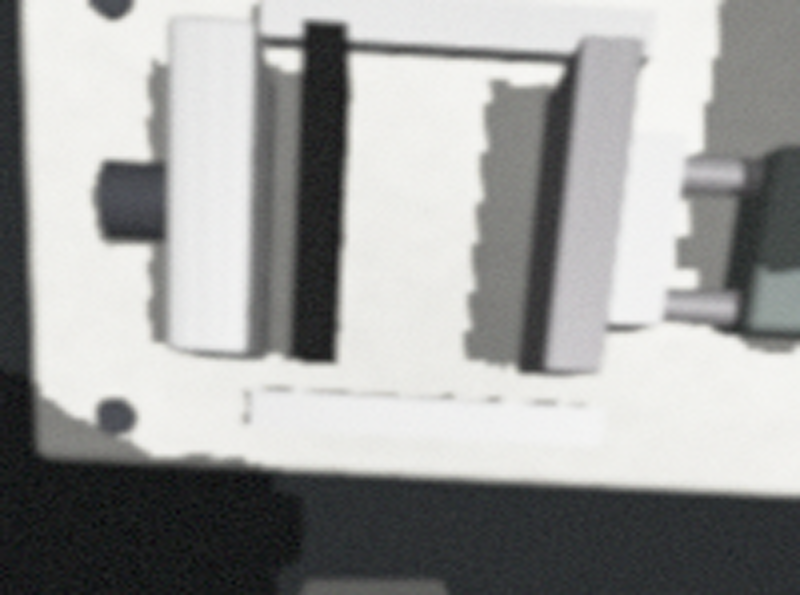

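Run:
```python
from h import *
d=np.load("pics/w2.npz");K,wc=d["K"],d["wc"]
t=np.array([429.9,60.5]);a=np.radians(-5.61);x=np.array([np.cos(a),np.sin(a)]);y=np.array([-x[1],x[0]])
z0=402.8-242.8+4
for n,p,z in(("bottom end L",(304,167),0),("bottom end R",(344,167),0),("block top end L",(300,185),60),("R",(347,185),60),("handle face foot L",(308,240),60),("handle L far top",(309,224),95),("handle R far top",(337,224),95),("near L",(306,326),95),("near R",(340,326),95)):
    q=ray(K,wc,p,z0+z)[:2]-t;print(n,(q@x).round(1),(q@y).round(1))
```

```text
bottom end L 38.8 13.3
bottom end R 38.8 -16.8
block top end L 40.2 11.6
R 40.2 -14.0
handle face foot L 7.2 7.8
handle L far top 31.6 5.2
handle R far top 31.6 -7.0
near L -22.8 7.5
near R -22.8 -9.3
```

>>> {"api": "apply_moves", "payload": {"fingers": [1,1,1,1,1,1,1,1], "dp": [[4,-1,0],[8,-2,0],[12,-3,0],[12.6,-3.2,0],[12.6,-3.2,-2],[12.6,-3.2,-4],[12.6,-3.2,-5],[12.6,-3.2,-5]], "yaw": [-1,-2,-3,-3.5,-3.5,-3.5,-3.5,-3.5]}}

```text
clock: 5.4
position: [555.4, 29.3, 350.8]
ee_rot: [0.997, -0.079, -0.001, 0.0]
contact_force: [0.0, -0.3, -2.9]
gripper_width: 15.1
```

```bash
python3 see.py w3
python3 - <<'E'
from h import *
im,K,wc=cam("scene");cv2.imwrite("pics/s3.png",im)
a=cv2.imread("pics/w3.png")
b=cv2.resize(im[150:260,230:370],(500,393),interpolation=cv2.INTER_CUBIC)
o=np.zeros((600,800,3),np.uint8);o[:200,:320]=cv2.resize(a,(320,200));o[:393,300:800]=b
o[200:600,:300]=a[:,170:470] if a.shape[1]>470 else 0
cv2.imwrite("pics/v3.png",o)
E
```

```text
5.45 [555.9  29.2 352.3] xdir -9.04 y -99.04 [ 0.4  0.  -1.9] 14.96282431267944 cam [632.  17. 320.]
blue 3249.5 [322. 276.] z 99 [488.6  39.3] [[544.0, 46.0], [540.0, 16.0], [433.0, 31.0], [438.0, 65.0]]
yellow 178.0 [130. 277.] z 99 [517.7 212.3] [[519.0, 223.0], [529.0, 205.0], [516.0, 201.0], [506.0, 220.0]]
yellow 1860.5 [ 73. 283.] z 99 [519.8 266.4] [[531.0, 293.0], [551.0, 245.0], [510.0, 238.0], [487.0, 289.0]]
yellow 10722.0 [71. 50.] z 99 [699.  186.3] [[737.0, 220.0], [722.0, 125.0], [660.0, 148.0], [677.0, 252.0]]
orange 1760.0 [540. 236.] z 129 [ 518.7 -130.7] [[526.0, -57.0], [540.0, -58.0], [512.0, -203.0], [497.0, -205.0]]
red 329.5 [542. 311.] z 100 [ 422.  -160.9] [[418.0, -147.0], [437.0, -150.0], [427.0, -174.0], [407.0, -172.0]]
```

View pics/v3.png

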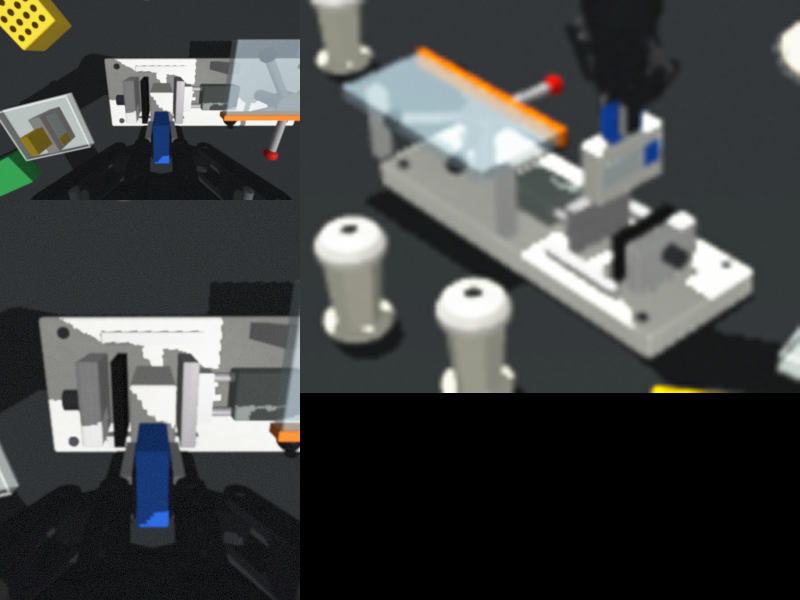

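The held cassette hangs between the pad and the moving jaw, and the press front edge is level in the image, so the yaw matches. I'll check the x-centre quickly.

Run:
```python
from h import *
d=np.load("pics/w3.npz");K,wc=d["K"],d["wc"]
org=np.array([538.8,-64.7]);px=np.array([.9874,-.1582]);yx=np.array([.1582,.9874])
def pf(p,z): q=ray(K,wc,p,z)[:2]-org; return np.round([q@px,q@yx],1)
for n,p,z in(("front",(240,251),30),("back",(240,117),30),("jaw near",(348,247),87),("jaw far",(350,156),87),("pad near",(297,247),86),("pad far",(297,154),86),("block bot far L",(304,167),112),("block bot far R",(344,167),112),("frontleft",(226,251),30),("backleft",(210,118),30)):print(n,pf(p,z))
print("tcp",[(np.array([555.9,29.2])-org)@v for v in(px,yx)])
```

```text
front [-74.4 189.9]
back [ 73.8 176.7]
jaw near [-39.9  71.2]
jaw far [44.1 72. ]
pad near [-40.5 118.4]
pad far [ 45.5 116.1]
block bot far L [ 39.6 108.8]
block bot far R [39.6 78.8]
frontleft [-74.4 206.1]
backleft [ 72.8 206.6]
tcp [np.float64(2.029560000000021), np.float64(95.42208000000001)]
```

>>> {"api": "apply_moves", "payload": {"fingers": [1,1,1,1,1,1,1], "dp": [[0.15,0,-1],[0.15,0,-3],[0.15,0,-5],[0.15,0,-6.5],[0.15,0,-7.4],[0.15,0,-7.6],[0.15,0,-7.8]], "yaw": [0,0,0,0,0,0,0]}}

```text
clock: 6.2
position: [558.0, 29.3, 275.8]
ee_rot: [0.997, -0.079, 0.002, -0.001]
contact_force: [-0.2, 0.6, -2.3]
gripper_width: 14.9
```

>>> {"api": "apply_moves", "payload": {"fingers": [1,1,1], "dp": [[0,0,-0.2],[0,0,-0.3],[0,0,-0.4]], "yaw": [0,0,0]}}

```text
clock: 6.5
position: [558.2, 29.3, 272.3]
ee_rot: [0.997, -0.079, 0.003, -0.001]
contact_force: [0.0, -0.7, -1.9]
gripper_width: 14.7
```

>>> {"api": "apply_moves", "payload": {"fingers": [1,1,1,1], "dp": [[0,0,-0.1],[0,0,-0.2],[0,0,-0.3],[0,0,-0.3]], "yaw": [0,0,0,0]}}

```text
clock: 6.9
position: [558.1, 29.3, 269.2]
ee_rot: [0.997, -0.079, 0.003, -0.001]
contact_force: [0.4, 0.1, -3.3]
gripper_width: 15.1
```

>>> {"api": "apply_moves", "payload": {"fingers": [1,1,1], "dp": [[0,0,-0.1],[0,0,-0.15],[0,0,-0.15]], "yaw": [0,0,0]}}

```text
clock: 7.2
position: [558.3, 29.3, 268.7]
ee_rot: [0.997, -0.079, 0.003, -0.001]
contact_force: [-1.4, -1.1, 5.1]
gripper_width: 15.0
```

The cassette's foot touches the bed at the expected height. Release and rise.

>>> {"api": "apply_moves", "payload": {"fingers": [0.8,0.7,0.6,0.5,0.5,0.5], "dp": [[0,0,0.05],[0,0,0.1],[0,0,0.1],[0,0,0.1],[0,0,0.1],[0,0,0.1]], "yaw": [0,0,0,0,0,0]}}

```text
clock: 7.8
position: [558.3, 29.3, 269.6]
ee_rot: [0.997, -0.078, 0.003, -0.001]
contact_force: [-0.5, 0.5, -0.1]
gripper_width: 43.0
```

>>> {"api": "apply_moves", "payload": {"fingers": [0.5,0.5,0.5,0.5,0.5,0.5,0.5], "dp": [[0,0,1],[0,0,3],[0,0,6],[0,0,9],[0,0,12],[0,0,12],[0,0,12]], "yaw": [0,0,0,0,0,0,0]}}

```text
clock: 8.5
position: [558.1, 29.3, 390.8]
ee_rot: [0.997, -0.079, 0.004, -0.001]
contact_force: [-0.8, 0.5, 0.1]
gripper_width: 42.8
```

>>> {"api": "apply_moves", "payload": {"fingers": [1,1,1,1,1,1,1,1], "dp": [[-2,-4,0],[-4,-8,0],[-6,-12,0],[-8,-16,0],[-10,-20,0],[-11,-22.5,0],[-11,-22.5,0],[-11,-22.5,0]], "yaw": [4,8,12,16,20,22,22,22]}}

```text
clock: 9.3
position: [447.6, -196.2, 390.0]
ee_rot: [0.994, 0.112, 0.003, -0.003]
contact_force: [0.9, 0.6, 0.4]
gripper_width: 0.1
```

```bash
python3 see.py w4
python3 - <<'E'
from h import *
a=cv2.imread("pics/w4.png");t,K,wc=cam("top");s,_,_=cam("scene")
cv2.imwrite("pics/t4.png",t);cv2.imwrite("pics/s4.png",s)
o=np.zeros((600,800,3),np.uint8);o[:400,:640]=a
o[400:600,:364]=cv2.resize(t[165:240,270:406],(364,200),interpolation=cv2.INTER_CUBIC)
o[400:600,370:634]=cv2.resize(s[150:250,236:368],(264,200),interpolation=cv2.INTER_CUBIC)
cv2.imwrite("pics/v4.png",o)
E
```

```text
9.35 [ 448.  -195.6  390.1] xdir 12.95 y -77.05 [-0.   0.7 -0.4] 0.27310486215795543 cam [ 524. -179.  360.]
blue 68.5 [116.  60.] z 99 [526.4   2. ] [[518.0, 5.0], [534.0, 2.0], [534.0, -1.0], [519.0, 1.0]]
blue 2039.5 [68. 18.] z 99 [549.5  40.2] [[531.0, 67.0], [563.0, 60.0], [568.0, 15.0], [536.0, 19.0]]
yellow 1092.5 [365. 147.] z 99 [ 503.  -225.3] [[512.0, -143.0], [519.0, -145.0], [494.0, -307.0], [487.0, -307.0]]
orange 913.0 [228.  92.] z 129 [ 523.1 -104.5] [[527.0, -60.0], [534.0, -62.0], [520.0, -149.0], [512.0, -147.0]]
red 281.0 [280. 212.] z 100 [ 423.9 -157.8] [[417.0, -146.0], [435.0, -150.0], [431.0, -170.0], [412.0, -166.0]]
```

View pics/v4.png

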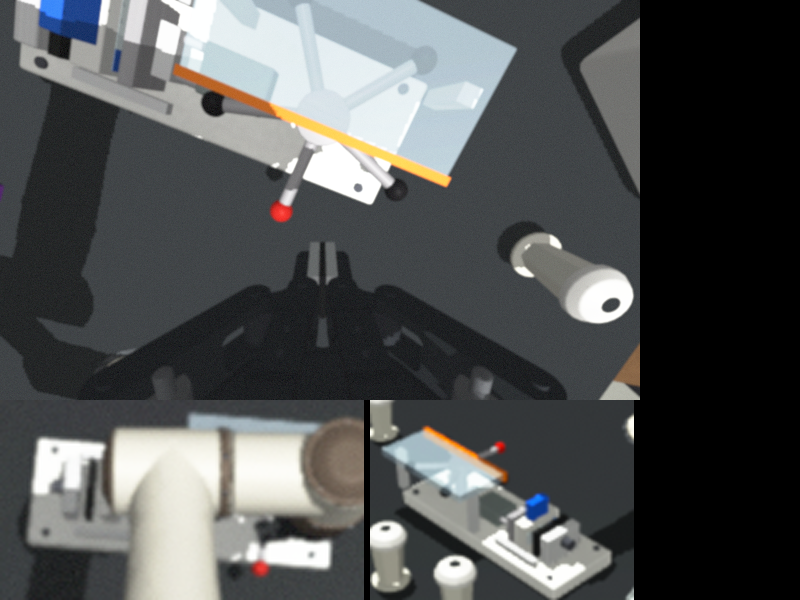

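The cassette stands between the jaws. The balls are at red (281,212), black left (213,103) and black right (396,188), and I'll fit the wheel axis from those three.

Run:
```python
from h import *
from scipy.optimize import least_squares
d=np.load("pics/w4.npz");K,wc=d["K"],d["wc"];im=cv2.imread("pics/w4.png")
g=cv2.cvtColor(im,cv2.COLOR_BGR2GRAY)
P=[]
for p in((281,212),(213,103),(396,189)):
    P.append(ray(K,wc,p,100)[:2])
P=np.array(P);print(P.round(1))
px=np.array([.9874,-.1582]);yx=np.array([.1582,.9874])
def f(v):
    th=v[2]+np.radians([0,72,-72]); return ((v[:2]+96*(-np.cos(th)[:,None]*px+np.sin(th)[:,None]*yx))-P).ravel()
r=least_squares(f,[521,-179,0]);print(r.x,r.fun.round(1))
for z in (0,30): print(ray(K,wc,(535,250),z).round())
# finger tips position
print("tips px at tool z 173:",proj(K,wc,np.array([448,-195.6,390.1-173])))
```

```text
[[ 424.4 -158.5]
 [ 510.9  -82. ]
 [ 472.2 -261.8]]
[ 5.19810886e+02 -1.78213312e+02  5.05070148e-02] [ 1.5  0.3 -1.1 -0.7 -0.4  0.5]
[ 411. -513.    0.]
[ 420. -485.   30.]
tips px at tool z 173: [322.68737443 256.62842233]
```

```bash
cat > arc.py <<'E'
from h import *
import sys
ax=np.array([520,-178.5]);px=np.array([.9874,-.1582]);yx=np.array([.1582,.9874])
s=read_state();r=R.from_quat(s["ee_rot"]).as_matrix();yaw=np.degrees(np.arctan2(r[1,0],r[0,0]))
q=s["position"][:2]-ax;ph0=np.degrees(np.arctan2(q@yx,-(q@px)))
print("now r",np.hypot(*q).round(1),"phi",ph0.round(1),"yaw",yaw.round(1),"F",s["contact_force"].round(1),"Ftan",)
def tangential(F,ph): # force on tool along push direction
    t=np.sin(np.radians(ph))*px+np.cos(np.radians(ph))*yx; return F[:2]@t
print("Ftan",tangential(s["contact_force"],ph0).round(2),"mom",(-tangential(s["contact_force"],ph0)*np.hypot(*q)/1000).round(2))
if len(sys.argv)>3:
    a,b,n=map(float,sys.argv[1:4]);rr=float(sys.argv[4]) if len(sys.argv)>4 else 72
    for ph in np.linspace(a,b,int(n)):
        c=np.radians(ph);p=ax+rr*(-np.cos(c)*px+np.sin(c)*yx)
        print(round(ph,1),((p-s["position"][:2])/10).round(2).tolist(),round(-9.1-ph-yaw,1))
E
python3 arc.py -22 -12 6
```

```text
now r 73.5 phi -22.1 yaw 13.0 F [ 0.3 -0.9 -0.4] Ftan
Ftan -0.92 mom 0.07
-22.0 [0.14, 0.05] -0.1
-20.0 [0.09, 0.3] -2.1
-18.0 [0.05, 0.54] -4.1
-16.0 [0.01, 0.79] -6.1
-14.0 [-0.01, 1.04] -8.1
-12.0 [-0.03, 1.29] -10.1
```

>>> {"api": "apply_moves", "payload": {"fingers": [1,1,1,1,1,1], "dp": [[0.2,0,-3],[0.2,0,-6],[0.2,0,-9],[0.2,0,-12],[0.2,0,-13.2],[0.2,0,-13.2]], "yaw": [0,0,0,0,0,0]}}

```text
clock: 10.05
position: [450.2, -194.1, 256.2]
ee_rot: [0.993, 0.114, 0.001, -0.003]
contact_force: [-0.6, 0.4, 0.2]
gripper_width: 0.2
```

```bash
python3 arc.py -20 16 10
```

```text
now r 71.5 phi -21.7 yaw 13.1 F [-0.6  0.4  0.2] Ftan
Ftan 0.5 mom -0.04
-20.0 [-0.09, 0.2] -2.2
-16.0 [-0.17, 0.7] -6.2
-12.0 [-0.21, 1.2] -10.2
-8.0 [-0.22, 1.7] -14.2
-4.0 [-0.2, 2.2] -18.2
0.0 [-0.13, 2.7] -22.2
4.0 [-0.04, 3.2] -26.2
8.0 [0.09, 3.68] -30.2
12.0 [0.26, 4.16] -34.2
16.0 [0.46, 4.62] -38.2
```

>>> {"api": "apply_moves", "payload": {"fingers": [1,1,1,1,1,1], "dp": [[-0.1,0.2,0],[-0.1,0.4,0],[-0.17,0.6,0],[-0.18,0.8,0],[-0.19,1.0,0],[-0.21,1.2,0]], "yaw": [-2,-4,-6,-7,-8,-10]}}

```text
clock: 10.65
position: [448.7, -182.9, 257.3]
ee_rot: [1.0, 0.027, 0.002, -0.002]
contact_force: [-0.1, -11.4, 0.5]
gripper_width: -0.1
```

>>> {"api": "apply_moves", "payload": {"fingers": [1,1,1], "dp": [[0,0.15,0],[0,0.3,0],[0,0.4,0]], "yaw": [-1,-2,-3]}}

```text
clock: 10.95
position: [448.5, -179.9, 257.5]
ee_rot: [1.0, 0.001, 0.001, -0.0]
contact_force: [-0.0, -11.8, -2.6]
gripper_width: 0.1
```

```bash
python3 arc.py -6 21 10
```

```text
now r 71.5 phi -10.3 yaw 0.1 F [ -0.  -11.8  -2.6] Ftan
Ftan -11.84 mom 0.85
-6.0 [-0.04, 0.53] -3.2
-3.0 [-0.01, 0.91] -6.2
0.0 [0.04, 1.28] -9.2
3.0 [0.11, 1.65] -12.2
6.0 [0.2, 2.02] -15.2
9.0 [0.31, 2.38] -18.2
12.0 [0.43, 2.74] -21.2
15.0 [0.58, 3.08] -24.2
18.0 [0.74, 3.42] -27.2
21.0 [0.92, 3.75] -30.2
```

Contact is at about 12 N, as expected for a free wheel. Winding on.

>>> {"api": "apply_moves", "payload": {"fingers": [1,1,1,1,1,1,1,1,1,1], "dp": [[-0.02,0.3,0],[-0.03,0.6,0],[-0.01,0.95,0],[0.04,1.3,0],[0.11,1.65,0],[0.2,2.0,0],[0.31,2.38,0],[0.43,2.74,0],[0.58,3.08,0],[0.74,3.42,0]], "yaw": [-2,-4,-6.5,-9,-12,-15,-18,-21,-24,-27]}}

```text
clock: 11.95
position: [455.4, -147.0, 257.5]
ee_rot: [0.972, -0.234, 0.0, 0.002]
contact_force: [-1.1, -13.1, -1.7]
gripper_width: -0.2
```

```bash
python3 arc.py 21 48 10
```

```text
now r 71.9 phi 16.9 yaw -27.0 F [ -1.1 -13.1  -1.7] Ftan
Ftan -12.3 mom 0.88
21.0 [0.24, 0.46] -3.1
24.0 [0.43, 0.79] -6.1
27.0 [0.65, 1.1] -9.1
30.0 [0.88, 1.39] -12.1
33.0 [1.12, 1.68] -15.1
36.0 [1.38, 1.95] -18.1
39.0 [1.66, 2.21] -21.1
42.0 [1.94, 2.46] -24.1
45.0 [2.24, 2.69] -27.1
48.0 [2.55, 2.9] -30.1
```

>>> {"api": "apply_moves", "payload": {"fingers": [1,1,1,1,1,1,1,1,1,1], "dp": [[0.24,0.46,0],[0.43,0.79,0],[0.65,1.1,0],[0.88,1.39,0],[1.12,1.68,0],[1.38,1.95,0],[1.66,2.21,0],[1.94,2.46,0],[2.24,2.69,0],[2.55,2.9,0]], "yaw": [-3,-6,-9,-12,-15,-18,-21,-24,-27,-30]}}

```text
clock: 12.95
position: [478.2, -119.5, 257.3]
ee_rot: [0.878, -0.479, -0.004, 0.005]
contact_force: [-6.9, -10.0, 4.4]
gripper_width: -0.1
```

```bash
python3 arc.py 49 58 4
```

```text
now r 72.3 phi 45.6 yaw -57.2 F [ -6.9 -10.    4.4] Ftan
Ftan -11.39 mom 0.82
49.0 [0.37, 0.21] -0.9
52.0 [0.7, 0.4] -3.9
55.0 [1.03, 0.57] -6.9
58.0 [1.38, 0.73] -9.9
```

>>> {"api": "apply_moves", "payload": {"fingers": [1,1,1,1,1], "dp": [[0.37,0.21,0],[0.7,0.4,0],[1.03,0.57,0],[1.38,0.73,0],[1.38,0.73,0]], "yaw": [-1,-4,-7,-10,-10]}}

```text
clock: 13.45
position: [489.3, -113.0, 257.2]
ee_rot: [0.832, -0.554, -0.008, 0.008]
contact_force: [-7.5, -4.2, 5.4]
gripper_width: 0.1
```

```bash
python3 arc.py 54 -22 2; python3 see.py w5
```

```text
now r 72.3 phi 55.8 yaw -67.3 F [-7.5 -4.2  5.4] Ftan
Ftan -8.54 mom 0.62
54.0 [-0.19, -0.13] 4.2
-22.0 [-3.95, -8.15] 80.2
13.5 [ 489.3 -113.   257.2] xdir -67.27 y -157.26 [-8.  -5.1  5.8] -0.29841362579154956 cam [ 518. -186.  226.]
yellow 67.5 [  4. 392.] z 99 [628.6  32.8] [[631.0, 40.0], [631.0, 27.0], [627.0, 26.0], [626.0, 38.0]]
orange 7572.0 [318. 151.] z 129 [ 514.  -163.3] [[529.0, -101.0], [508.0, -227.0], [500.0, -227.0], [519.0, -98.0]]
```

>>> {"api": "apply_moves", "payload": {"fingers": [1,1,1,1,1,1], "dp": [[-0.25,-0.15,0],[-0.5,-0.3,0],[-0.6,-0.4,1.5],[-0.6,-0.5,3.5],[-0.6,-0.5,4.5],[-0.6,-0.5,4.5]], "yaw": [2,4,4,4,4,4]}}

```text
clock: 14.1
position: [483.8, -117.8, 303.9]
ee_rot: [0.851, -0.524, -0.006, 0.007]
contact_force: [1.0, -0.0, -0.8]
gripper_width: -0.1
```

```bash
python3 arc.py 40 -24 5
```

```text
now r 70.6 phi 50.1 yaw -63.2 F [ 1.  -0.  -0.8] Ftan
Ftan 0.88 mom -0.06
40.0 [-1.1, -0.63] 14.1
24.0 [-2.41, -2.14] 30.1
8.0 [-3.26, -3.95] 46.1
-8.0 [-3.58, -5.93] 62.1
-24.0 [-3.34, -7.92] 78.1
```

>>> {"api": "apply_moves", "payload": {"fingers": [1,1,1,1,1,1,1,1,1,1], "dp": [[-0.8,-0.4,0],[-1.5,-1.0,0],[-2.1,-1.8,0],[-2.6,-2.6,0],[-3.0,-3.4,0],[-3.3,-4.2,0],[-3.5,-5.2,0],[-3.6,-6.2,0],[-3.5,-7.2,0],[-3.34,-7.92,0]], "yaw": [8,16,24,32,40,48,56,64,72,78]}}

```text
clock: 15.1
position: [450.1, -197.3, 303.0]
ee_rot: [0.991, 0.131, -0.001, 0.009]
contact_force: [0.8, -0.5, 0.2]
gripper_width: -0.2
```

```bash
python3 arc.py -24 -24 1; python3 see.py w6
```

```text
now r 72.4 phi -24.2 yaw 15.0 F [ 0.8 -0.5  0.2] Ftan
Ftan -0.66 mom 0.05
-24.0 [0.03, 0.03] -0.1
15.15 [ 450.5 -197.8  303. ] xdir 15.11 y -74.89 [ 0.4 -0.6  0.3] 0.2717683464170087 cam [ 526. -178.  272.]
yellow 2543.0 [372. 165.] z 99 [ 502.6 -223.4] [[509.0, -149.0], [517.0, -151.0], [497.0, -296.0], [487.0, -297.0]]
orange 205.5 [468. 215.] z 129 [ 494.1 -272.4] [[488.0, -250.0], [498.0, -248.0], [500.0, -295.0], [490.0, -297.0]]
orange 2922.0 [175.  79.] z 129 [ 521.4 -113. ] [[526.0, -59.0], [532.0, -62.0], [517.0, -166.0], [510.0, -165.0]]
red 845.5 [147. 115.] z 100 [497.1 -82.8] [[503.0, -72.0], [510.0, -90.0], [492.0, -94.0], [484.0, -76.0]]
```

View pics/w6.png

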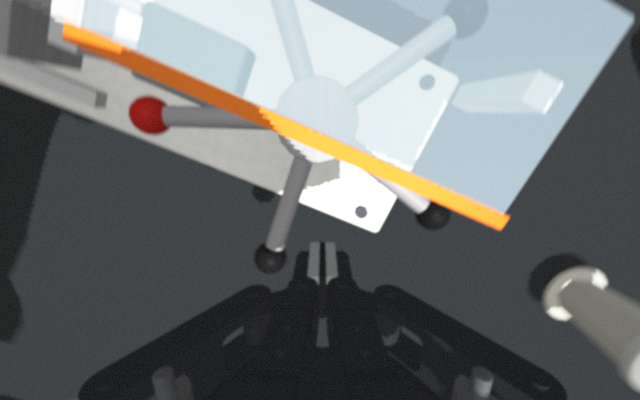

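The red ball is now at (151,115), so the wheel is at about 68°. The next black spoke points forward to (270,258), and the finger sits on its -y side. I'll lower and push again.

>>> {"api": "apply_moves", "payload": {"fingers": [1,1,1,1,1], "dp": [[0.1,-0.3,0],[0.1,-0.3,-2],[0.1,-0.3,-4],[0.1,-0.3,-4.6],[0.1,-0.3,-4.6]], "yaw": [3,3,3,3,3]}}

```text
clock: 15.65
position: [451.2, -200.6, 255.9]
ee_rot: [0.988, 0.157, -0.002, 0.009]
contact_force: [0.6, -0.5, 1.2]
gripper_width: 0.1
```

```bash
python3 arc.py -26 -8 10
```

```text
now r 72.3 phi -26.9 yaw 18.1 F [ 0.6 -0.5  1.2] Ftan
Ftan -0.7 mom 0.05
-26.0 [-0.01, 0.12] -1.2
-24.0 [-0.08, 0.36] -3.2
-22.0 [-0.14, 0.6] -5.2
-20.0 [-0.19, 0.85] -7.2
-18.0 [-0.23, 1.1] -9.2
-16.0 [-0.27, 1.34] -11.2
-14.0 [-0.29, 1.59] -13.2
-12.0 [-0.31, 1.85] -15.2
-10.0 [-0.32, 2.1] -17.2
-8.0 [-0.32, 2.35] -19.2
```

>>> {"api": "apply_moves", "payload": {"fingers": [1,1,1,1,1,1,1,1,1,1], "dp": [[-0.01,0.15,0],[-0.08,0.36,0],[-0.14,0.6,0],[-0.19,0.85,0],[-0.23,1.1,0],[-0.27,1.35,0],[-0.29,1.6,0],[-0.31,1.85,0],[-0.32,2.1,0],[-0.32,2.35,0]], "yaw": [-1,-3,-5,-7,-9,-11,-13,-15,-17,-19]}}

```text
clock: 16.65
position: [448.1, -178.3, 257.0]
ee_rot: [1.0, -0.009, -0.003, 0.01]
contact_force: [0.1, -11.5, -1.8]
gripper_width: 0.1
```

```bash
python3 arc.py -6 21 10
```

```text
now r 71.9 phi -8.9 yaw -1.1 F [  0.1 -11.5  -1.8] Ftan
Ftan -11.51 mom 0.83
-6.0 [-0.0, 0.36] -2.0
-3.0 [0.03, 0.74] -5.0
0.0 [0.08, 1.11] -8.0
3.0 [0.15, 1.48] -11.0
6.0 [0.23, 1.85] -14.0
9.0 [0.34, 2.21] -17.0
12.0 [0.47, 2.57] -20.0
15.0 [0.61, 2.92] -23.0
18.0 [0.78, 3.26] -26.0
21.0 [0.96, 3.59] -29.0
```

>>> {"api": "apply_moves", "payload": {"fingers": [1,1,1,1,1,1,1,1,1,1], "dp": [[0,0.36,0],[0.03,0.74,0],[0.08,1.11,0],[0.15,1.48,0],[0.23,1.85,0],[0.34,2.21,0],[0.47,2.57,0],[0.61,2.92,0],[0.78,3.26,0],[0.96,3.59,0]], "yaw": [-2,-5,-8,-11,-14,-17,-20,-23,-26,-29]}}

```text
clock: 17.65
position: [456.6, -143.7, 257.5]
ee_rot: [0.965, -0.261, -0.007, 0.01]
contact_force: [-2.1, -12.2, -1.2]
gripper_width: 0.0
```

```bash
python3 arc.py 21 45 9
```

```text
now r 72.3 phi 19.7 yaw -30.3 F [ -2.1 -12.2  -1.2] Ftan
Ftan -11.67 mom 0.84
21.0 [0.11, 0.13] 0.2
24.0 [0.3, 0.45] -2.8
27.0 [0.52, 0.76] -5.8
30.0 [0.75, 1.06] -8.8
33.0 [0.99, 1.34] -11.8
36.0 [1.25, 1.62] -14.8
39.0 [1.53, 1.88] -17.8
42.0 [1.81, 2.12] -20.8
45.0 [2.11, 2.35] -23.8
```

>>> {"api": "apply_moves", "payload": {"fingers": [1,1,1,1,1,1,1], "dp": [[0.2,0.3,0],[0.37,0.55,0],[0.52,0.76,0],[0.75,1.06,0],[0.99,1.34,0],[1.25,1.62,0],[1.53,1.88,0]], "yaw": [-1,-3,-6,-9,-12,-15,-18]}}

```text
clock: 18.35
position: [469.6, -126.3, 257.5]
ee_rot: [0.911, -0.411, -0.011, 0.012]
contact_force: [-5.5, -9.2, 1.7]
gripper_width: -0.0
```

```bash
python3 arc.py 39 60 8
```

```text
now r 72.6 phi 36.9 yaw -48.6 F [-5.5 -9.2  1.7] Ftan
Ftan -10.32 mom 0.75
39.0 [0.23, 0.14] 0.5
42.0 [0.52, 0.38] -2.5
45.0 [0.82, 0.61] -5.5
48.0 [1.13, 0.82] -8.5
51.0 [1.45, 1.02] -11.5
54.0 [1.78, 1.2] -14.5
57.0 [2.12, 1.36] -17.5
60.0 [2.47, 1.51] -20.5
```

>>> {"api": "apply_moves", "payload": {"fingers": [1,1,1,1,1], "dp": [[0.23,0.14,0],[0.45,0.32,0],[0.7,0.5,0],[0.92,0.67,0],[1.13,0.82,0]], "yaw": [0,-2,-4,-6.5,-8.5]}}

```text
clock: 18.85
position: [478.1, -119.5, 257.6]
ee_rot: [0.877, -0.479, -0.016, 0.014]
contact_force: [-7.3, -9.0, 2.5]
gripper_width: -0.2
```

```bash
python3 arc.py 48 60 5
```

```text
now r 72.4 phi 45.5 yaw -57.3 F [-7.3 -9.   2.5] Ftan
Ftan -11.17 mom 0.81
48.0 [0.28, 0.15] 0.2
51.0 [0.6, 0.34] -2.8
54.0 [0.93, 0.52] -5.8
57.0 [1.28, 0.68] -8.8
60.0 [1.62, 0.83] -11.8
```

>>> {"api": "apply_moves", "payload": {"fingers": [1,1,1,1,1], "dp": [[0.28,0.15,0],[0.5,0.28,0],[0.7,0.4,0],[0.93,0.52,0],[1.15,0.62,0]], "yaw": [0,-2,-4,-6,-8]}}

```text
clock: 19.35
position: [486.4, -114.7, 257.6]
ee_rot: [0.841, -0.541, -0.021, 0.017]
contact_force: [-7.5, -6.7, 4.3]
gripper_width: 0.1
```

```bash
python3 arc.py 56 60 3
```

```text
now r 72.1 phi 53.2 yaw -65.6 F [-7.5 -6.7  4.3] Ftan
Ftan -9.74 mom 0.7
56.0 [0.33, 0.15] 0.5
58.0 [0.56, 0.25] -1.5
60.0 [0.79, 0.34] -3.5
```

```bash
sed -i 's/^q=s\["position"\]\[:2\]-ax/tip=s["position"]+r[:,2]*158;print("tilt deg",np.degrees(np.arccos(-r[2,2])).round(2),"tip off",(tip-s["position"]).round(1),"z",s["position"][2].round(1));q=tip[:2]-ax/; s/(p-s\["position"\]\[:2\])/(p-tip[:2])/' arc.py; python3 arc.py 50 48 2
```

```text
tilt deg 3.08 tip off [  -8.4   -0.9 -157.8] z 257.6
now r 75.7 phi 47.2 yaw -65.6 F [-7.5 -6.7  4.3] Ftan
Ftan -9.94 mom 0.75
50.0 [0.5, -0.11] 6.5
48.0 [0.29, -0.25] 8.5
```

>>> {"api": "apply_moves", "payload": {"fingers": [1,1,1,1,1,1], "dp": [[-0.25,-0.15,0],[-0.5,-0.3,0],[-0.6,-0.4,1.5],[-0.6,-0.5,3.5],[-0.6,-0.5,4.5],[-0.6,-0.5,4.5]], "yaw": [2,4,4,4,4,4]}}

```text
clock: 19.95
position: [480.9, -119.5, 304.7]
ee_rot: [0.859, -0.511, -0.018, 0.016]
contact_force: [-0.3, 0.6, -0.3]
gripper_width: -0.3
```

```bash
python3 arc.py 40 -28 11
```

```text
tilt deg 2.8 tip off [  -7.6   -1.5 -157.8] z 304.7
now r 74.0 phi 41.8 yaw -61.6 F [-0.3  0.6 -0.3] Ftan
Ftan 0.1 mom -0.01
40.0 [-0.05, -0.31] 12.5
33.2 [-0.66, -0.9] 19.3
26.4 [-1.2, -1.57] 26.1
19.6 [-1.65, -2.29] 32.9
12.8 [-2.02, -3.06] 39.7
6.0 [-2.29, -3.87] 46.5
-0.8 [-2.46, -4.71] 53.3
-7.6 [-2.53, -5.56] 60.1
-14.4 [-2.5, -6.41] 66.9
-21.2 [-2.38, -7.26] 73.7
-28.0 [-2.15, -8.08] 80.5
```

>>> {"api": "apply_moves", "payload": {"fingers": [1,1,1,1,1,1,1,1,1,1], "dp": [[-0.6,-0.5,0],[-1.2,-1.2,0],[-1.7,-2.0,0],[-2.1,-2.8,0],[-2.4,-3.7,0],[-2.6,-4.6,0],[-2.7,-5.6,0],[-2.8,-6.6,0],[-2.7,-7.5,0],[-2.6,-8.2,0]], "yaw": [8.4,16.8,25,33.5,42,50,58.5,67,75.5,84]}}

```text
clock: 20.95
position: [454.7, -201.8, 303.9]
ee_rot: [0.98, 0.197, -0.003, 0.024]
contact_force: [0.1, -0.2, -0.4]
gripper_width: 0.1
```

```bash
python3 arc.py -34 -34 1; python3 see.py w7 | grep red
```

```text
tilt deg 2.77 tip off [   0.5   -7.6 -157.8] z 303.9
now r 71.8 phi -34.6 yaw 22.7 F [ 0.1 -0.2 -0.4] Ftan
Ftan -0.22 mom 0.02
-34.0 [-0.05, 0.06] 2.2
```

View pics/w7.png

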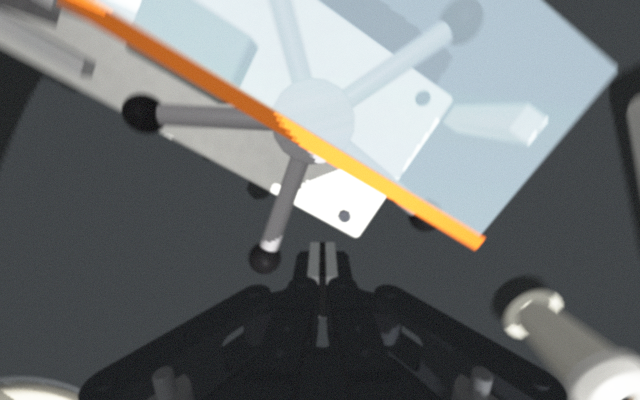

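The next black spoke's ball is at (264,258), with the finger on its right (-y) side, and the previous ball is at (140,113).

Run:
```python
from h import *
d=np.load("pics/w7.npz");ax=np.array([520,-178.5]);px=np.array([.9874,-.1582]);yx=np.array([.1582,.9874])
for p in((264,258),(140,113)):
    q=ray(d["K"],d["wc"],p,100)[:2]-ax;print(np.degrees(np.arctan2(q@yx,-(q@px))),np.hypot(*q))
```

```text
-10.881078482699351 96.93945892321494
60.993958066025414 98.83199633570686
```

>>> {"api": "apply_moves", "payload": {"fingers": [1,1,1,1,1], "dp": [[0,0,-1],[0,0,-3],[0,0,-4.4],[0,0,-4.7],[0,0,-4.7]], "yaw": [1,2,2,2,2]}}

```text
clock: 21.5
position: [454.6, -202.0, 256.0]
ee_rot: [0.976, 0.216, -0.004, 0.024]
contact_force: [0.6, -0.1, 0.2]
gripper_width: 0.0
```

```bash
python3 arc.py -34 -16 10
```

```text
tilt deg 2.76 tip off [   0.5   -7.6 -157.8] z 256.0
now r 71.9 phi -34.7 yaw 24.9 F [ 0.6 -0.1  0.2] Ftan
Ftan -0.36 mom 0.03
-34.0 [-0.04, 0.08] 0.0
-32.0 [-0.15, 0.31] -2.0
-30.0 [-0.24, 0.54] -4.0
-28.0 [-0.33, 0.78] -6.0
-26.0 [-0.4, 1.02] -8.0
-24.0 [-0.47, 1.26] -10.0
-22.0 [-0.53, 1.5] -12.0
-20.0 [-0.58, 1.75] -14.0
-18.0 [-0.63, 2.0] -16.0
-16.0 [-0.66, 2.25] -18.0
```

>>> {"api": "apply_moves", "payload": {"fingers": [1,1,1,1,1,1,1,1,1], "dp": [[-0.04,0.1,0],[-0.13,0.31,0],[-0.2,0.54,0],[-0.27,0.78,0],[-0.33,1.02,0],[-0.37,1.26,0],[-0.41,1.5,0],[-0.43,1.75,0],[-0.45,2.0,0]], "yaw": [0,-2,-4,-6,-8,-10,-12,-14,-16]}}

```text
clock: 22.4
position: [450.4, -183.1, 256.9]
ee_rot: [0.997, 0.077, -0.006, 0.024]
contact_force: [0.5, -11.1, -3.0]
gripper_width: -0.2
```

```bash
python3 arc.py -18 -2 9
```

```text
tilt deg 2.87 tip off [  -1.4   -7.8 -157.8] z 256.9
now r 72.0 phi -19.0 yaw 8.8 F [  0.5 -11.1  -3. ] Ftan
Ftan -10.99 mom 0.79
-18.0 [-0.02, 0.13] 0.1
-16.0 [-0.05, 0.38] -1.9
-14.0 [-0.08, 0.63] -3.9
-12.0 [-0.1, 0.88] -5.9
-10.0 [-0.1, 1.13] -7.9
-8.0 [-0.1, 1.38] -9.9
-6.0 [-0.1, 1.63] -11.9
-4.0 [-0.08, 1.88] -13.9
-2.0 [-0.05, 2.13] -15.9
```

>>> {"api": "apply_moves", "payload": {"fingers": [1,1,1,1,1,1,1], "dp": [[-0.01,0.25,0],[-0.03,0.5,0],[-0.04,0.75,0],[-0.05,1.0,0],[-0.05,1.25,0],[-0.05,1.5,0],[-0.03,1.75,0]], "yaw": [-1,-3,-5,-7,-9,-11,-13]}}

```text
clock: 23.1
position: [450.4, -166.8, 257.5]
ee_rot: [0.999, -0.038, -0.008, 0.025]
contact_force: [2.6, -12.1, -5.6]
gripper_width: -0.0
```

```bash
python3 arc.py -6 10 9
```

```text
tilt deg 2.96 tip off [  -2.9   -7.6 -157.8] z 257.5
now r 72.5 phi -5.9 yaw -4.3 F [  2.6 -12.1  -5.6] Ftan
Ftan -11.92 mom 0.86
-6.0 [0.05, -0.02] 1.2
-4.0 [0.07, 0.23] -0.8
-2.0 [0.1, 0.48] -2.8
0.0 [0.13, 0.73] -4.8
2.0 [0.18, 0.98] -6.8
4.0 [0.23, 1.23] -8.8
6.0 [0.29, 1.47] -10.8
8.0 [0.36, 1.71] -12.8
10.0 [0.44, 1.95] -14.8
```

>>> {"api": "apply_moves", "payload": {"fingers": [1,1,1], "dp": [[0.02,0.25,0],[0.05,0.5,0],[0.08,0.75,0]], "yaw": [-2,-4,-6]}}

```text
clock: 23.4
position: [451.0, -160.5, 257.8]
ee_rot: [0.995, -0.091, -0.009, 0.025]
contact_force: [1.2, -11.5, -4.5]
gripper_width: 0.0
```

```bash
python3 arc.py 0 10 6
```

```text
tilt deg 3.08 tip off [  -3.7   -7.6 -157.8] z 257.8
now r 73.4 phi -1.0 yaw -10.5 F [  1.2 -11.5  -4.5] Ftan
Ftan -11.18 mom 0.82
0.0 [0.16, 0.1] 1.4
2.0 [0.2, 0.35] -0.6
4.0 [0.25, 0.59] -2.6
6.0 [0.31, 0.84] -4.6
8.0 [0.38, 1.08] -6.6
10.0 [0.46, 1.32] -8.6
```

>>> {"api": "apply_moves", "payload": {"fingers": [1,1,1], "dp": [[0.1,0.25,0],[0.2,0.5,0],[0.25,0.75,0]], "yaw": [-2,-3,-4]}}

```text
clock: 23.7
position: [452.9, -154.2, 257.9]
ee_rot: [0.992, -0.127, -0.011, 0.026]
contact_force: [-2.0, -11.5, -3.8]
gripper_width: 0.1
```

```bash
python3 arc.py 4 14 6
```

```text
tilt deg 3.24 tip off [  -4.5   -7.7 -157.7] z 257.9
now r 73.5 phi 3.9 yaw -14.6 F [ -2.  -11.5  -3.8] Ftan
Ftan -11.71 mom 0.86
4.0 [0.15, -0.03] 1.5
6.0 [0.21, 0.22] -0.5
8.0 [0.28, 0.46] -2.5
10.0 [0.36, 0.7] -4.5
12.0 [0.45, 0.93] -6.5
14.0 [0.54, 1.17] -8.5
```

>>> {"api": "apply_moves", "payload": {"fingers": [1,1,1], "dp": [[0.1,0.25,0],[0.2,0.48,0],[0.28,0.72,0]], "yaw": [-1.5,-3,-4.5]}}

```text
clock: 24.0
position: [455.0, -148.4, 258.1]
ee_rot: [0.986, -0.167, -0.013, 0.027]
contact_force: [0.3, -10.5, -3.3]
gripper_width: 0.0
```

```bash
python3 arc.py 8 18 6
```

```text
tilt deg 3.42 tip off [  -5.5   -7.7 -157.7] z 258.1
now r 74.0 phi 8.6 yaw -19.2 F [  0.3 -10.5  -3.3] Ftan
Ftan -9.88 mom 0.73
8.0 [0.17, -0.13] 2.1
10.0 [0.25, 0.11] 0.1
12.0 [0.33, 0.34] -1.9
14.0 [0.43, 0.58] -3.9
16.0 [0.53, 0.81] -5.9
18.0 [0.64, 1.03] -7.9
```

>>> {"api": "apply_moves", "payload": {"fingers": [1,1,1], "dp": [[0.14,0.22,0],[0.28,0.45,0],[0.4,0.68,0]], "yaw": [-1.5,-3,-4.5]}}

```text
clock: 24.3
position: [457.8, -143.0, 258.1]
ee_rot: [0.978, -0.207, -0.016, 0.028]
contact_force: [-1.0, -11.8, -3.6]
gripper_width: 0.2
```

```bash
python3 arc.py 12 22 6
```

```text
tilt deg 3.65 tip off [  -6.7   -7.5 -157.7] z 258.1
now r 74.3 phi 13.0 yaw -23.9 F [ -1.  -11.8  -3.6] Ftan
Ftan -11.33 mom 0.84
12.0 [0.17, -0.21] 2.8
14.0 [0.26, 0.03] 0.8
16.0 [0.36, 0.26] -1.2
18.0 [0.48, 0.48] -3.2
20.0 [0.59, 0.7] -5.2
22.0 [0.72, 0.92] -7.2
```

>>> {"api": "apply_moves", "payload": {"fingers": [1,1,1], "dp": [[0.16,0.22,0],[0.34,0.45,0],[0.5,0.66,0]], "yaw": [-1.5,-3,-5]}}

```text
clock: 24.6
position: [461.3, -137.8, 258.1]
ee_rot: [0.968, -0.25, -0.019, 0.029]
contact_force: [-2.2, -11.0, -2.0]
gripper_width: -0.1
```

```bash
python3 arc.py 18 28 6
```

```text
tilt deg 3.96 tip off [  -8.1   -7.3 -157.6] z 258.1
now r 74.7 phi 17.5 yaw -29.1 F [ -2.2 -11.   -2. ] Ftan
Ftan -10.8 mom 0.81
18.0 [0.28, -0.06] 2.0
20.0 [0.39, 0.16] -0.0
22.0 [0.52, 0.38] -2.0
24.0 [0.65, 0.59] -4.0
26.0 [0.79, 0.8] -6.0
28.0 [0.94, 1.0] -8.0
```

>>> {"api": "apply_moves", "payload": {"fingers": [1,1,1,1], "dp": [[0.19,0.22,0],[0.38,0.43,0],[0.57,0.63,0],[0.76,0.83,0]], "yaw": [-2,-4,-5,-6]}}

```text
clock: 25.0
position: [467.0, -130.9, 258.1]
ee_rot: [0.953, -0.302, -0.023, 0.03]
contact_force: [-3.5, -10.7, 0.1]
gripper_width: 0.1
```

```bash
python3 arc.py 24 32 5
python3 - <<'E'
from h import *
im,K,wc=cam("top");cv2.imwrite("pics/t8.png",im);s,_,_=cam("scene")
o=np.zeros((600,800,3),np.uint8)
o[:280,:520]=cv2.resize(im[170:240,275:405],(520,280),interpolation=cv2.INTER_CUBIC)
o[285:600,:500]=cv2.resize(s[180:243,265:365],(500,315),interpolation=cv2.INTER_CUBIC)
cv2.imwrite("pics/v8.png",o)
E
```

```text
tilt deg 4.35 tip off [  -9.9   -6.8 -157.5] z 258.1
now r 75.0 phi 23.8 yaw -35.2 F [ -3.5 -10.7   0.1] Ftan
Ftan -10.9 mom 0.82
24.0 [0.26, -0.15] 2.1
26.0 [0.4, 0.06] 0.1
28.0 [0.55, 0.27] -1.9
30.0 [0.7, 0.46] -3.9
32.0 [0.87, 0.66] -5.9
```

View pics/v8.png

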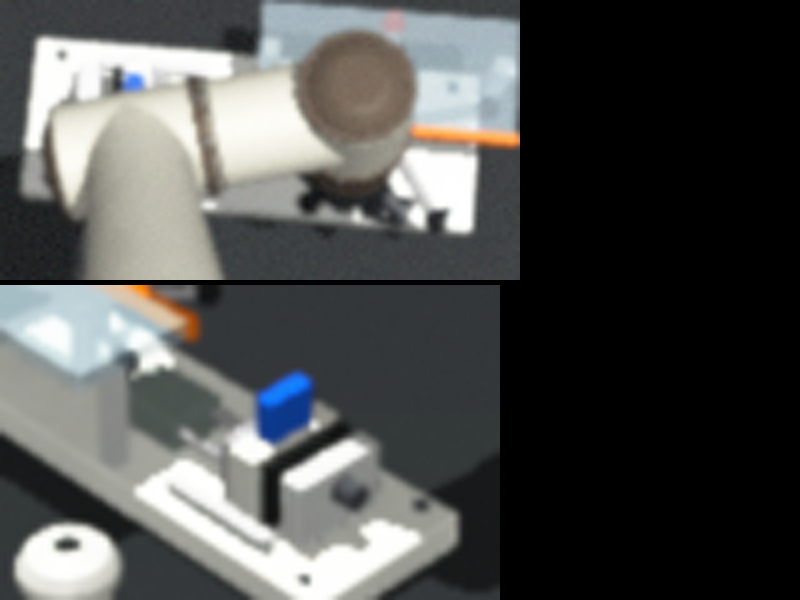

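The cassette stands upright and close to the pad, with the jaw nearly on it. The red ball shows through the guard at about (374,175) in the top image. I'll feel on, in small steps.

```bash
python3 - <<'E'
from h import *
im,K,wc=cam("top");h=cv2.cvtColor(im,cv2.COLOR_BGR2HSV).astype(int)
sub=im[170:182,366:384].astype(int);w=np.clip(sub[:,:,2]-sub[:,:,1]-8,0,None)
yy,xx=np.mgrid[170:182,366:384];p=((w*xx).sum()/w.sum(),(w*yy).sum()/w.sum())
ax=np.array([520,-178.5]);px=np.array([.9874,-.1582]);yx=np.array([.1582,.9874])
q=ray(K,wc,p,100)[:2]-ax;print(p,q,np.hypot(*q),np.arctan2(q@yx,-(q@px)))
E
python3 arc.py 24 32 5
```

```text
(np.float64(372.3671497584541), np.float64(176.08212560386474)) [ 94.63788481 -16.64599179] 96.09067740645165 -3.1263507391872873
tilt deg 4.31 tip off [  -9.8   -6.7 -157.6] z 258.1
now r 74.9 phi 24.1 yaw -35.2 F [-3.9 -9.1 -0.2] Ftan
Ftan -9.72 mom 0.73
24.0 [0.23, -0.17] 2.1
26.0 [0.38, 0.04] 0.1
28.0 [0.52, 0.24] -1.9
30.0 [0.68, 0.44] -3.9
32.0 [0.84, 0.63] -5.9
```

>>> {"api": "apply_moves", "payload": {"fingers": [1,1,1,1], "dp": [[0.2,0.2,0],[0.4,0.37,0],[0.6,0.55,0],[0.78,0.72,0]], "yaw": [-1,-3,-5,-6]}}

```text
clock: 25.55
position: [472.6, -125.2, 258.1]
ee_rot: [0.935, -0.352, -0.028, 0.031]
contact_force: [-5.2, -10.8, 1.0]
gripper_width: -0.1
```

```bash
python3 arc.py 28 36 5
```

```text
tilt deg 4.79 tip off [ -11.7   -6.1 -157.4] z 258.1
now r 75.6 phi 29.6 yaw -41.3 F [ -5.2 -10.8   1. ] Ftan
Ftan -11.66 mom 0.88
28.0 [0.16, -0.38] 4.2
30.0 [0.32, -0.19] 2.2
32.0 [0.48, 0.01] 0.2
34.0 [0.65, 0.19] -1.8
36.0 [0.82, 0.37] -3.8
```

>>> {"api": "apply_moves", "payload": {"fingers": [1,1,1,1], "dp": [[0.22,0.17,0],[0.44,0.33,0],[0.65,0.48,0],[0.86,0.63,0]], "yaw": [-1,-3,-5,-6]}}

```text
clock: 25.95
position: [478.6, -120.7, 258.0]
ee_rot: [0.915, -0.402, -0.033, 0.033]
contact_force: [-6.2, -11.7, 1.2]
gripper_width: 0.0
```

```bash
python3 arc.py 34 42 5
```

```text
tilt deg 5.35 tip off [ -13.8   -5.3 -157.3] z 258.0
now r 76.2 phi 34.5 yaw -47.5 F [ -6.2 -11.7   1.2] Ftan
Ftan -12.75 mom 0.97
34.0 [0.26, -0.34] 4.4
36.0 [0.43, -0.16] 2.4
38.0 [0.62, 0.02] 0.4
40.0 [0.8, 0.19] -1.6
42.0 [1.0, 0.35] -3.6
```

The torque starts rising: 0.97 against about 0.82 free, a ratio of 1.18. I'll go on carefully.

>>> {"api": "apply_moves", "payload": {"fingers": [1,1,1,1], "dp": [[0.22,0.14,0],[0.44,0.28,0],[0.66,0.41,0],[0.88,0.54,0]], "yaw": [-1,-3,-4,-5]}}

```text
clock: 26.35
position: [484.3, -117.3, 258.0]
ee_rot: [0.895, -0.443, -0.039, 0.035]
contact_force: [-7.6, -12.3, 2.9]
gripper_width: -0.1
```

```bash
python3 arc.py 40 46 4
```

```text
tilt deg 6.02 tip off [ -15.9   -4.6 -157.1] z 258.0
now r 76.7 phi 38.5 yaw -52.7 F [ -7.6 -12.3   2.9] Ftan
Ftan -13.89 mom 1.06
40.0 [0.45, -0.22] 3.6
42.0 [0.64, -0.06] 1.6
44.0 [0.84, 0.09] -0.4
46.0 [1.05, 0.24] -2.4
```

>>> {"api": "apply_moves", "payload": {"fingers": [1,1,1,1], "dp": [[0.24,0.08,0],[0.48,0.15,0],[0.72,0.23,0],[0.96,0.3,0]], "yaw": [-1,-2,-3,-4]}}

```text
clock: 26.75
position: [489.7, -115.7, 257.7]
ee_rot: [0.878, -0.475, -0.046, 0.038]
contact_force: [-12.6, -5.8, 7.1]
gripper_width: 0.3
```

```bash
python3 arc.py 42 46 3
python3 - <<'E'
from h import *
im,K,wc=cam("top");cv2.imwrite("pics/t9.png",im)
ax=np.array([520,-178.5]);px=np.array([.9874,-.1582]);yx=np.array([.1582,.9874])
sub=im[165:200,360:405].astype(int);w=np.clip(sub[:,:,2]-sub[:,:,1]-12,0,None);w[sub[:,:,2]-sub[:,:,0]>60]=0
yy,xx=np.mgrid[165:200,360:405]
k=np.unravel_index(np.argmax(cv2.GaussianBlur(w.astype(np.float32),(5,5),0)),w.shape);c=(xx[k],yy[k])
m=(abs(xx-c[0])<5)&(abs(yy-c[1])<5);p=((w*xx*m).sum()/(w*m).sum(),(w*yy*m).sum()/(w*m).sum())
q=ray(K,wc,p,100)[:2]-ax;print(p,np.hypot(*q),np.arctan2(q@yx,-(q@px))%(2*np.pi))
s=read_state();print(s["contact_force"].round(1))
E
```

```text
tilt deg 6.9 tip off [ -18.6   -3.7 -156.9] z 257.7
now r 76.7 phi 41.3 yaw -56.9 F [-12.6  -5.8   7.1] Ftan
Ftan -13.41 mom 1.03
42.0 [0.37, -0.3] 5.8
44.0 [0.57, -0.15] 3.8
46.0 [0.77, 0.0] 1.8
(np.float64(380.59615384615387), np.float64(177.4471153846154)) 98.76134638956408 3.4662904642284964
[-11.6  -5.5   7.6]
```

>>> {"api": "apply_moves", "payload": {"fingers": [1,1,1,1,1], "dp": [[0.24,0.1,0],[0.46,0.19,0],[0.68,0.28,0],[0.9,0.37,0],[1.0,0.41,0]], "yaw": [-1,-2,-3,-4,-4]}}

```text
clock: 27.3
position: [495.9, -113.3, 257.7]
ee_rot: [0.86, -0.506, -0.053, 0.042]
contact_force: [-11.4, -8.2, 6.6]
gripper_width: 0.1
```

```bash
python3 arc.py 42 46 3
```

```text
tilt deg 7.76 tip off [ -21.1   -2.8 -156.6] z 257.7
now r 77.1 phi 44.9 yaw -61.1 F [-11.4  -8.2   6.6] Ftan
Ftan -14.09 mom 1.09
42.0 [0.0, -0.63] 10.0
44.0 [0.2, -0.48] 8.0
46.0 [0.41, -0.33] 6.0
```

The ratio is about 1.35 by force and 1.47 by angle since contact, so I stop here. Back off and lift.

>>> {"api": "apply_moves", "payload": {"fingers": [1,1,1,1,1,1,1,1,1], "dp": [[-0.25,-0.1,0],[-0.5,-0.25,0],[-0.8,-0.4,0],[-1.0,-0.5,1],[-1.0,-0.5,3],[-1.2,-0.6,6],[-2,-1,10],[-4,-2,13],[-4,-2,13]], "yaw": [0,0,0,0,0,0,0,0,0]}}

```text
clock: 28.2
position: [455.3, -133.8, 393.2]
ee_rot: [0.86, -0.506, -0.048, 0.039]
contact_force: [-0.3, 0.2, -1.0]
gripper_width: 0.2
```

>>> {"api": "apply_moves", "payload": {"fingers": [1,1,1,1,1,1,1,1], "dp": [[-1,-3,0],[-2,-6,0],[-3,-9,0],[-4,-12,0],[-5,-15,0],[-6,-18,0],[-7,-21,0],[-7,-21,0]], "yaw": [0,0,0,0,0,0,0,0]}}

```text
clock: 29.0
position: [384.5, -346.0, 392.9]
ee_rot: [0.859, -0.508, -0.049, 0.039]
contact_force: [0.4, 0.7, -0.7]
gripper_width: 0.1
```

Run:
```python
from h import *
im,K,wc=cam("top");s,K2,w2=cam("scene");cv2.imwrite("pics/t10.png",im)
st=read_state();print(st["clock"],st["contact_force"].round(1),st["position"].round())
o=np.zeros((600,800,3),np.uint8)
o[:290,:560]=cv2.resize(im[168:240,270:410],(560,290),interpolation=cv2.INTER_CUBIC)
o[295:595,:500]=cv2.resize(s[180:243,265:370],(500,300),interpolation=cv2.INTER_CUBIC)
o[295:595,505:795]=cv2.resize(im[185:245,205:263],(290,300),interpolation=cv2.INTER_CUBIC)
cv2.imwrite("pics/v10.png",o)
ax=np.array([520,-178.5]);px=np.array([.9874,-.1582]);yx=np.array([.1582,.9874]);org=np.array([538.8,-64.7])
sub=im[165:198,360:405].astype(int);w=np.clip(sub[:,:,2]-sub[:,:,1]-12,0,None);w[sub[:,:,2]-sub[:,:,0]>60]=0
yy,xx=np.mgrid[165:198,360:405]
k=np.unravel_index(np.argmax(cv2.GaussianBlur(w.astype(np.float32),(5,5),0)),w.shape);c=(xx[k],yy[k])
m=(abs(xx-c[0])<5)&(abs(yy-c[1])<5);p=((w*xx*m).sum()/(w*m).sum(),(w*yy*m).sum()/(w*m).sum())
q=ray(K,wc,p,100)[:2]-ax;print("red",p,np.hypot(*q),np.arctan2(q@yx,-(q@px))%(2*np.pi))
h=cv2.cvtColor(im,cv2.COLOR_BGR2HSV)
for n,l,u in(("blue",(105,130,80),(125,255,255)),("yellow",(22,130,120),(34,255,255))):
    c,L,S,ce=cv2.connectedComponentsWithStats(cv2.inRange(h,l,u))
    for i in range(1,c):
        if 25<S[i,4]<200:
            P=ray(K,wc,ce[i],121 if n=="blue" else 95)[:2];print(n,ce[i].round(1),P.round(),"press",((P-org)@px).round(1),((P-org)@yx).round(1))
```

```text
29.1 [0.2 0.2 0.4] [ 385. -344.  393.]
red (np.float64(nan), np.float64(nan)) nan nan
blue [306.3 194.3] [558.  47.] press 1.3 113.5
yellow [128.2 182.1] [655. 692.] press -4.8 765.4
yellow [241.8 213.2] [511. 282.] press -82.0 338.1<stdin>:13: RuntimeWarning: invalid value encountered in scalar divide
```

View pics/v10.png

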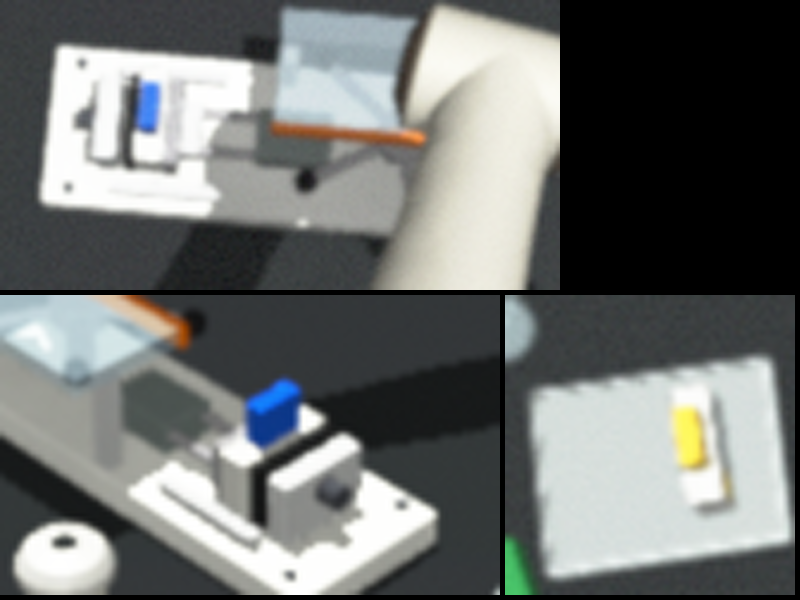

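The last view shows the cassette upright between the pad and the jaw, the yellow one unmoved (241.8,213.2 against 241.7,213.1 at the start), and a black ball at about (346,213) in the top image. I'll check the wheel angle from that ball, which should be about 58°.

Run:
```python
from h import *
im,K,wc=cam("top");g=cv2.cvtColor(im,cv2.COLOR_BGR2GRAY)[205:222,338:355].astype(int)
w=np.clip(60-g,0,None);yy,xx=np.mgrid[205:222,338:355];p=((w*xx).sum()/w.sum(),(w*yy).sum()/w.sum())
ax=np.array([520,-178.5]);px=np.array([.9874,-.1582]);yx=np.array([.1582,.9874])
q=ray(K,wc,p,100)[:2]-ax;a=np.degrees(np.arctan2(q@yx,-(q@px)));print(p,np.hypot(*q),a,np.radians(a+144))
```

```text
(np.float64(346.028328611898), np.float64(212.1473087818697)) 94.82812529971291 61.32357179236518 3.5835723597317277
```

```bash
python3 -c "
from bench import *
print(job_done())"
```

```text
the job is handed in; nothing more can be done
None
```

The blue-handled cassette is clamped upright in the press, and I handed the job in at about 29 s on the clock (limit 72 s). I took it from the tray, stood it between the jaws and released it. I then wound the star wheel clockwise with three spokes until the push rose.

**Last checks**
- **Position:** the cassette stands upright on the bed between pad and jaw, about 1 mm off centre along the press's x.
- **Wheel:** it stayed where I left it, at about 3.58 rad, after I backed off.
- **Robot:** it is clear of everything, with contact force near zero.
- **Yellow-handled cassette:** it has not moved. I did not measure the other bench items again, but nothing touched them as far as I could tell.

**Clamping force:** I could only infer this, and my two estimates disagree a little.
- **By push:** the last reading was about 1.33 times free, taken as the arm slowed. That suggests roughly 35 N.
- **By wheel angle since contact:** about 1.5 times free, or 40 to 50 N.

Both lie inside the 20 to 75 N band. The highest push I read on the wheel was about 16 N, against the 28 N limit.

**Tool tilt:** the tool leaned over by nearly 8 degrees while pushing, which makes the force readings less exact.

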